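# Mount the wide honing plate in its sprung holder

## Robot

A 6-joint arm with a two-finger parallel gripper is mounted at the origin on the work surface. World frame = base frame: x ahead of the robot, y to its left, z up, the work surface at z = 0. Lengths are in mm, angles in degrees, forces in N, time in s.
With the tool pointing down it reaches from about 350 to 850 mm from the base axis. Payload 8.1 kg.
Tool frame: the origin (TCP) lies midway between the tips of the shut fingers; the grasp point (between the pads) lies 19 mm behind it (r.pinch_z is the distance from the TCP to the grasp point, in mm); z points along the fingers, y is the line along which they close (so a half turn about z gives the same grasp; the last joint's range is limited). The gripper opens to 85 mm and grips with 20 to 120 N. Pads are 22 mm wide; open, the fingers measure 114 mm over their backs; the gripper's body (76 mm by 85 mm) begins 54 mm behind the grasp point. The pads swing forward as they close: fully open they stand 13 mm farther back than shut.
Start: joints at [-71.356, 7.471, 85.268, -0, 87.261, -4.893], TCP at [239.626, -550.077, 231.292] pointing down, gripper open.
Joint ranges: [-169.43, 169.43], [-51.17, 129.36], [1.28, 143.12], [-76.62, 256.62], [0, 156.53], [-152.29, 152.29]. Speed limits (degrees/s): [136.94, 136.94, 159.86, 180, 180, 180].

## Interface

Orientations are given as [roll, pitch, yaw] about the fixed x, y, z axes, in that order (R = Rz(yaw) Ry(pitch) Rx(roll)).
In Python, from bench import r gives the robot as it stands.
- The arm moves only by the shell command python3 -m jog 'ROWS' [OPENING] [FORCE]. ROWS is JSON, one flat list of numbers, 6 for each row, row after row: the shift along the tool's x, y, z in m, then the turn, a rotation vector about the tool's x, y, z in rad. A call has 1 to 8 rows; each row is the pose to reach, as a shift and turn from the pose commanded when the call began, along the tool's axes at that moment; what a row does not reach only later rows make up. A row lasts 1/8 s, in which the tool goes at most 62.5 mm and 10.7 degrees, less where a joint would pass 70% of its speed; a pose out of reach is approached as far as the arm can. A call with a gripper value outside its range is refused whole. OPENING is the opening, from -1 (shut) to 1 (fully open), set as the call begins (- or left out, the last holds). The fingers move at their own pace and stop on an object; FORCE is the grip in N (left out, the last holds). Time passes only in rows, so rows that repeat a pose let the fingers close. It gives the time, the measured TCP pose, the force, the opening and the grip force at its end, in the units of the state.
- r.sense(): the state, without advancing time (a new reading comes with each control period).
- r.snapshot(name): name is "scene" or "top" or "wrist"; returns a dict with "pixels" (384x512x3 uint8, red, green, blue), "range_z" (384x512 float32, mm along the optical axis (not along the pixel's ray), 0 where there is no reading), "K" (3x3 intrinsics, pixels), "rvec" (rotation vector, rad) and "tvec" (3), from world to camera coordinates, as OpenCV has them. Camera axes: x right, y down, z forward; pixel columns grow to the right and rows downward; lengths in mm; the calibration is good to about 2 mm. A picture is of the moment at which its call begins.
- r.hand_in(): hands the job in; it is judged then, once.
Trained networks look in a picture, given as the dict that the camera call returned (one of the last four; its "shot" number tells which), for a name from the list of things; names that differ only in an ending like _2 or _b are one class to them, and where a whole thing is asked for, a point or a joint stands for the part that bears it (a point fixed in the world has none). Each returns a list of dicts, best first, with "score" (0 to 1); they miss things now and then, are a little off and sometimes report something else, mostly with a low value. They report only what shows in the picture. A call takes as long as a camera call. They do not tell look-alikes from the thing itself.
- r.look_for(picture, target): "bbox" ([left, top, right, bottom] in pixels, round what is visible of it).
- r.outline_of(picture, target): "region" (384x512 bool, what is visible of it) and "bbox" ([left, top, right, bottom] in pixels, round what is visible of it).
The state is a dict: "time": time; "joint_pos": joint angles; "qd": joint speeds; "joint_efforts": joint torques, N m; "tool_pos": TCP position; "tcp_rot": TCP orientation; "ft_force": force on the tool from outside, world axes, zero at the start; "wrist_torque": the same for the moment, N m; "finger_gap": finger opening in mm; "grip_force": force on a finger pad.
Only numpy, scipy, OpenCV 4.12 (cv2) and the standard library are available. Lean on these libraries where they do the work, as an engineer would, in place of code of your own. Each camera call takes 0.05 s, during which the arm holds its last target. There are 200 camera calls.

## Task

Take the wide honing plate from the sloping drying rest and mount it, dark face up, in the plate holder: hook either end under the fixed lip, then press the other end down past the spring jaw until the plate lies flat on its bed, straight and centred across it. Press firmly but do not slam or force it, and leave the narrow plate, the bottle and the tin where they are.

Things in the scene. Friction and masses are not known exactly. Their poses are not given: they have to be found in the camera images.
- wide_plate: Honing plate to mount: aluminium slab, dark top face, 152 long (x), 52 wide (y), 14 mm thick (z), 0.24 to 0.48 kg. The last 8 mm of each end is cut down to a tongue, the bottom 5 mm; both ends alike. Origin: centre of the underside; z out of the dark face. Starts on either slat of the rest, sloping 40 degrees, dark face up and towards the robot, -x end low.
- narrow_plate: Bystander: plate of the same length, thickness and ends but only 25 mm wide, lying the same way on the other slat. Origin at the centre of its underside.
- rest: Fixed wooden drying rest: board 150 (x) x 200 (y) x 14 mm, two slats 20 mm wide, 166 long, at y = -45 and +45 mm, rising 40 degrees towards +x, each with a low toe stop, 10 mm, at its lower end. Beside a plate's middle fingers may reach 10 mm past its underside. 150 mm high with plates. Origin at the centre of the board's underside.
- holder: Wooden base, fixed, 306 (x) x 92 (y) x 14 mm, of the plate holder. The carriage on it (bed, lip, spring jaw) may stand up to 30 mm either way along x, clamped where last left: find it by touch or sight. The carriage's sides are open: fingers straddling a plate on the bed have 15 mm free below its underside. Origin: centre of the base's underside; x from lip to spring jaw, z up.
- bed_mid (a point): Point over the base's centre at the height of the bed's top, 34 mm up (bed 150 x 34 mm, its centre up to 30 mm to either side of this along x, dead on across); axes as the holder. A mounted plate's underside is at this height, its top 14 mm above.
- lip_mid (a point): Where the fixed lip's lower edge is when the carriage is in mid position: 70.5 mm to -x of the bed's centre, 7 mm over the bed. Lip 5 mm thick, 56 wide, over a pocket 6 mm deep closed by the jaw's face, 76.5 mm from the bed's centre. The tongue slides in along the bed with the plate sloping down to it 5 to 10 degrees; hooked, it cannot be lifted.
- nose_mid (a point): Where the spring jaw's nose tip is with the carriage in mid position: 72.5 mm to +x of the bed's centre, 6.5 mm over the bed; above it a ramp 25 degrees off vertical up to 17 mm. Jaw 50 mm wide, gives 7 mm to +x, spring 6.5 N + 1.3 N/mm. A hooked plate rests 12 mm up on it; 10 to 20 N straight down, 20 mm in from this end, snap it home, and the jaw holds it.
- fluid_bottle: Bystander: white bottle, 38 mm across, 105 high, standing loose. Origin at the centre of its base.
- wax_tin: Bystander: low round steel tin, 48 mm across, 32 high, standing loose nearer the robot. Origin at the centre of its base.
Things that resemble listed ones, but are neither listed nor needed, are in the scene too. What is shaped like the wide_plate but turquoise is not meant.

How it is judged:
By the outcome, as a careful person would: the job done as asked, in the order asked, and still so for the second after the job is handed in, with the robot touching nothing.
It also fails if it takes over 50 s, if anything falls off the work surface, if the arm or the gripper's body presses on something with over 40 N, if the wrist force passes 120 N, or if a joint passes its speed limit or range.

## Working session

There is one attempt and no reset: what is moved stays moved. The work goes in short steps, Python scripts to look and compute and a shell command to move; the robot and the scene stay as the last step left them, time stands still between calls to the robot, and variables do not carry over. Pictures are saved under pics/ and viewed, at most 10 in all, crops included, and the job is handed in when it is done.

```bash
mkdir -p pics; ls; cat > h.py <<'E'
import numpy as np,cv2
from bench import r
def cam(p): return cv2.Rodrigues(np.array(p["rvec"],float))[0],np.array(p["tvec"],float).ravel(),np.array(p["K"],float)
def pts(p,mask):
    R,t,K=cam(p); v,u=np.nonzero(mask&(p["range_z"]>0)); z=p["range_z"][v,u]
    c=np.stack([(u-K[0,2])/K[0,0]*z,(v-K[1,2])/K[1,1]*z,z],1)
    return (c-t)@R
def proj(p,X):
    R,t,K=cam(p); c=np.atleast_2d(X)@R.T+t; c=c@K.T; return c[:,:2]/c[:,2:]
def save(p,n,crop=None,s=1):
    im=p["pixels"][:,:,::-1]
    if crop: l,t,a,b=crop; im=im[t:b,l:a]
    cv2.imwrite("pics/"+n,cv2.resize(im,None,fx=s,fy=s,interpolation=cv2.INTER_CUBIC))
E
python3 - <<'E'
from h import *
ims=[]
for n in("scene","top"):
    p=r.snapshot(n); ims.append(p["pixels"]); np.savez("/tmp/%s.npz"%n,**{k:p[k] for k in("pixels","range_z","K","rvec","tvec")})
    for t in("wide_plate","narrow_plate","rest","holder","fluid_bottle","wax_tin"):
        for o in r.outline_of(p,t)[:3]:
            q=pts(p,o["region"]); print(n,t,round(o["score"],2),np.round(o["bbox"]),np.median(q,0).round(),q.min(0).round(),q.max(0).round(), np.median(p["pixels"][o["region"]],0))
    print(cam(p))
    save(p,n+".png",s=1.5)
E
```

```text
pics
scene wide_plate 0.79 [157. 196. 200. 218.] [ 578. -196.  126.] [ 438. -228.   -2.] [ 609. -157.  140.] [95. 85. 69.]
scene wide_plate 0.78 [167. 278. 234. 357.] [ 763. -225.   14.] [ 694. -295.   -2.] [ 817. -141.   19.] [ 54. 156. 141.]
scene wide_plate 0.72 [232. 207. 298. 237.] [614. -13.  15.] [543. -81.  -1.] [673.  59.  20.] [ 51. 153. 138.]
scene narrow_plate 0.7 [126. 216. 145. 233.] [ 598. -284.  132.] [ 464. -308.   -0.] [ 619. -268.  141.] [129.5 108.   86.5]
scene rest 0.89 [115. 210. 219. 290.] [ 606. -248.   15.] [ 485. -345.    1.] [ 645. -134.  139.] [149. 115.  77.]
scene holder 0.57 [288. 132. 383. 216.] [557. 210.  17.] [368. 173.  -1.] [675. 276.  53.] [97.  76.5 68. ]
scene wax_tin 0.83 [235. 164. 255. 183.] [461.   5.  31.] [429. -17.   3.] [475.  38.  35.] [166. 173. 153.]
scene wax_tin 0.3 [159. 197. 197. 218.] [ 582. -194.  129.] [ 445. -227.    0.] [ 609. -152.  140.] [91. 82. 69.]
(array([[ 0.41690388,  0.9089455 , -0.00303765],
       [ 0.67950769, -0.31388434, -0.66313342],
       [-0.60370561,  0.27439878, -0.74849505]]), array([-225.00973494, -339
[... 1065 characters left out ...]
.] [162. 167. 156.]
top fluid_bottle 0.6 [251. 102. 272. 129.] [736. -19.  68.] [726. -38.   9.] [759.  -1. 109.] [102.  83.  68.]
top wax_tin 0.61 [238. 230. 259. 249.] [452.   8.  32.] [429. -13.   1.] [475.  30.  39.] [162. 167. 156.]
top wax_tin 0.45 [140. 149. 178. 277.] [513. 220.  16.] [367. 174.  -3.] [680. 278.  56.] [108.  93.  78.]
(array([[-0.01105592, -0.99977004, -0.01837472],
       [-0.98239164,  0.01428749, -0.18628616],
       [ 0.18650585,  0.01599161, -0.98232369]]), array([   3.23098215,  573.04662391, 1027.01196789]), array([[464.89680983,   0.        , 252.66916847],
       [  0.        , 464.89680983, 184.74777928],
       [  0.        ,   0.        ,   1.        ]]))
```

View pics/scene.png

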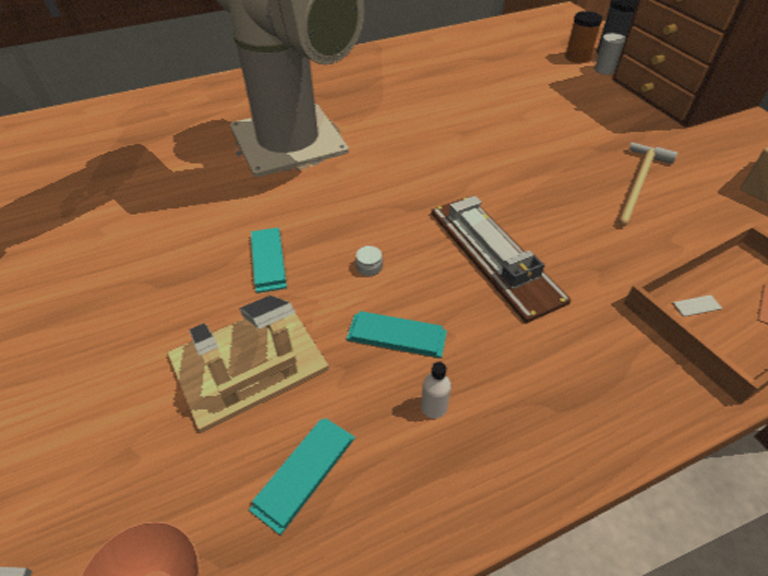

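View pics/top.png

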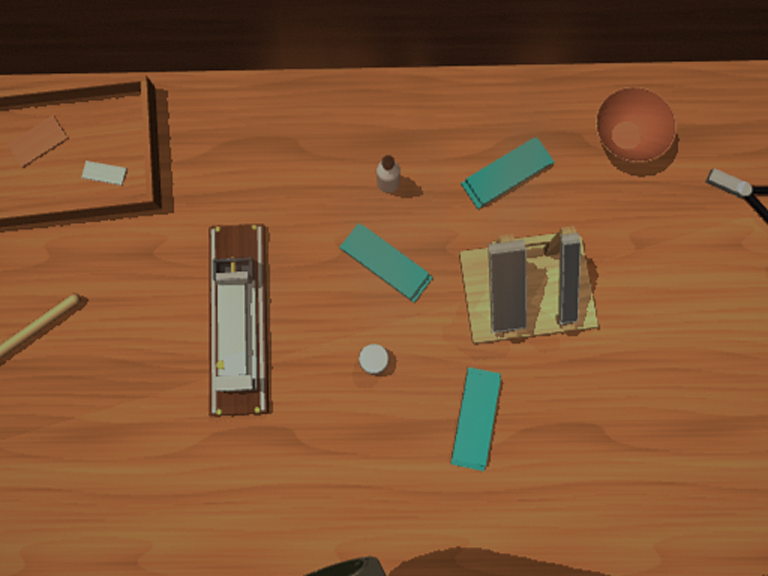

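The wide plate is the dark slab on the left slat in the top view, at about (507,287) in the 1.5x picture. The narrow plate is at (570,280). The three turquoise slabs at (508,172), (386,262) and (476,418) are not meant. In the holder, the lip is the light block at (235,382) on the robot side, and the spring jaw is the black block at (233,268).

```bash
cat >> h.py <<'E'
def plane(q,tol=2.,n0=None,n=400):
    rng=np.random.default_rng(0); best=None
    for _ in range(n):
        a=q[rng.choice(len(q),3,False)]; m=np.cross(a[1]-a[0],a[2]-a[0]); l=np.linalg.norm(m)
        if l<1: continue
        m/=l; m*=np.sign(m[2])
        if n0 is not None and m@n0<.97: continue
        k=abs((q-a[0])@m)<tol
        if best is None or k.sum()>best.sum(): best=k
    for _ in range(3):
        c=q[best].mean(0); m=np.linalg.svd(q[best]-c,full_matrices=False)[2][2]; m*=np.sign(m[2]); best=abs((q-c)@m)<tol
    return c,m,best
def rect(q,c,m):
    ex=np.array([1,0,0.])-m*m[0]; ex/=np.linalg.norm(ex); ey=np.cross(m,ex)
    d=q-c; (a,b),(w,h),an=cv2.minAreaRect(np.stack([d@ex,d@ey],1).astype(np.float32))
    if w<h: w,h,an=h,w,an+90
    an=(an+90)%180-90
    u=np.cos(np.radians(an))*ex+np.sin(np.radians(an))*ey
    return c+a*ex+b*ey,u,w,h
E
python3 - <<'E'
from h import *
t=np.radians(40); n0=np.array([-np.sin(t),0,np.cos(t)])
for n in("top","scene"):
    p=dict(np.load("/tmp/%s.npz"%n)); full=np.ones((384,512),bool); q=pts(p,full)
    s=q[(q[:,0]>480)&(q[:,0]<660)&(q[:,1]>-250)&(q[:,1]<-150)&(q[:,2]>22)]
    c,m,k=plane(s,2.5,n0); C,u,w,h=rect(s[k],c,m)
    print(n,"plate top ctr",C.round(1),"n",m.round(3),"u",u.round(3),"size",w,h,k.sum(),"slope",np.degrees(np.arcsin(u[2])),"yaw",np.degrees(np.arctan2(u[1],u[0])))
    # narrow
    s=q[(q[:,0]>480)&(q[:,0]<660)&(q[:,1]>-340)&(q[:,1]<-262)&(q[:,2]>22)]
    c,m,k=plane(s,2.5,n0); C,u,w,h=rect(s[k],c,m); print(" narrow",C.round(1),u.round(3),w,h)
    s=q[(q[:,0]>340)&(q[:,0]<700)&(q[:,1]>140)&(q[:,1]<300)]
    for lo,hi,nm in((9,19,"base"),(29,38,"bed"),(42,62,"hi")):
        b=s[(s[:,2]>lo)&(s[:,2]<hi)]
        rr=cv2.minAreaRect(b[:,:2].astype(np.float32)); print(" ",nm,len(b),np.median(b,0).round(1),b.min(0).round(1),b.max(0).round(1),np.round(rr[0],1),np.round(rr[1],1),round(rr[2],2))
p=dict(np.load("/tmp/top.npz"))
a=cv2.resize(p["pixels"][140:290,125:195,::-1],None,fx=4,fy=4,interpolation=cv2.INTER_CUBIC)
b=cv2.resize(p["pixels"][140:290,295:405,::-1],None,fx=4,fy=4,interpolation=cv2.INTER_CUBIC)
cv2.imwrite("pics/crop.png",np.hstack([a,b]))
E
```

```text
top plate top ctr [ 538.2 -195.8   92. ] n [-0.639 -0.073  0.766] u [0.761 0.087 0.643] size 147.5240020751953 52.17882537841797 1100 slope 40.03763625480401 yaw 6.49571617077646
 narrow [ 548.1 -287.4   91.3] [0.76  0.084 0.644] 150.83372497558594 26.252378463745117
  base 2865 [515.6 215.3  14. ] [367.1 173.6   9. ] [673.8 275.8  19. ] [520.2 224.7] [305.5  93. ] 2.16
  bed 942 [498.7 223.9  33.7] [403.5 192.9  29. ] [610.5 256.1  38. ] [506.9 224.4] [205.6  59.5] 1.64
  hi 510 [570.6 224.5  45.9] [403.4 193.2  42. ] [611.8 257.8  55.8] [507.9 225.6] [207.8  59.9] 1.52
scene plate top ctr [ 540.9 -195.7   96.3] n [-0.633 -0.076  0.771] u [0.766 0.089 0.637] size 138.31802368164062 51.990997314453125 296 slope 39.577035701951026 yaw 6.595099231366383
 narrow [ 551.6 -287.4   96.3] [0.766 0.088 0.637] 138.5669708251953 24.761308670043945
  base 1566 [608.4 203.4  14.7] [366.6 172.6   9. ] [675.2 275.7  19. ] [520.3 224.3] [308.3  94.6] 1.92
  bed 621 [503.9 222.   34.3] [404.  191.7  29. ] [611.9 258.   38. ] [507.6 224.7] [208.8  61.4] 1.45
  hi 345 [580.3 223.3  46.5] [402.9 191.   42.1] [612.2 259.8  54.2] [507.6 223.7] [209.5  64.1] 2.6
```

View pics/crop.png

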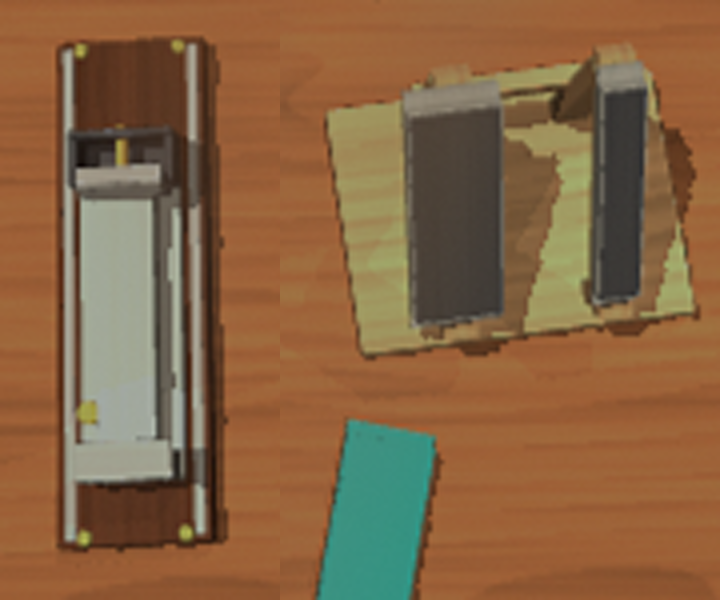

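The crop confirms the choice: the dark 52 mm wide slab at crop (455,210), sloping 40° with a yaw of about 6.5°. The lip edge is at crop (125,440) and the spring nose at (118,190).

```bash
cat >> h.py <<'E'
from scipy.spatial.transform import Rotation as Ro
def pose():
    s=r.sense(); return np.array(s["tool_pos"]),Ro.from_euler("xyz",s["tcp_rot"],degrees=True)
def frame(z,x):  # tool z, tool x hint
    z=z/np.linalg.norm(z); x=x-z*(x@z); x/=np.linalg.norm(x); return Ro.from_matrix(np.stack([x,np.cross(z,x),z],1))
def row(P,R):
    p,R0=pose(); return np.r_[R0.inv().apply(P-p)/1000,(R0.inv()*R).as_rotvec()].round(4).tolist()
E
python3 - <<'E'
from h import *
p=r.snapshot("wrist"); R,t,K=cam(p); P,R0=pose(); s=r.sense()
print(s["tcp_rot"],R0.as_matrix().round(3)); cp=-R.T@t
print("cam in tool",R0.inv().apply(cp-P).round(1),"cam axes in tool\n",(R0.as_matrix().T@R.T).round(3),K[0,0],r.pinch_z,s["finger_gap"],s["ft_force"])
n=np.array([-.639,-.073,.766]);u=np.array([.761,.087,.643]);C=np.array([539,-196,93.])
for sg in(1,-1):
    Rt=frame(-n,sg*u); T=C+n*130
    print(sg,T.round(1),Rt.as_euler("xyz",degrees=True).round(1),row(T,Rt))
E
```

```text
[ 1.79995801e+02 -1.14774971e-05  2.35362620e+01] [[ 0.917  0.399  0.   ]
 [ 0.399 -0.917 -0.   ]
 [ 0.     0.    -1.   ]]
cam in tool [  71.1   -1.9 -142.2] cam axes in tool
 [[ 0.    -0.959 -0.283]
 [ 1.     0.    -0.   ]
 [ 0.    -0.283  0.959]] 285.73691418353997 18.700000000000003 85.66076454370496 [-0.48896894  0.23456507 -0.1733429 ]
1 [ 455.9 -205.5  192.6] [180.  -40.    6.5] [0.3359, -0.2296, 0.0387, -0.1037, 0.6932, 0.2848]
-1 [ 455.9 -205.5  192.6] [-180.    40.  -173.5] [0.3359, -0.2296, 0.0387, -0.9782, -0.1463, -2.6863]
```

```bash
python3 -m jog '[0.336,-0.23,0.039,-0.104,0.693,0.285,0.336,-0.23,0.039,-0.104,0.693,0.285,0.336,-0.23,0.039,-0.104,0.693,0.285,0.336,-0.23,0.039,-0.104,0.693,0.285,0.336,-0.23,0.039,-0.104,0.693,0.285,0.336,-0.23,0.039,-0.104,0.693,0.285,0.336,-0.23,0.039,-0.104,0.693,0.285,0.336,-0.23,0.039,-0.104,0.693,0.285]' 1 60
python3 - <<'E'
from h import *
p=r.snapshot("wrist"); print(pose()[0],r.sense()["tcp_rot"])
t=np.radians(40); n0=np.array([-np.sin(t),0,np.cos(t)])
q=pts(p,np.ones((384,512),bool))
s=q[(q[:,0]>470)&(q[:,0]<660)&(q[:,1]>-240)&(q[:,1]<-150)&(q[:,2]>22)]
c,m,k=plane(s,2.,n0); 
C,u,w,h=rect(s[k],c,m); print(C.round(1),m.round(3),u.round(3),w,h,np.degrees(np.arcsin(u[2])),np.degrees(np.arctan2(u[1],u[0])),k.sum())
# extent by percentile along u, v using colour-free histograms
v=np.cross(m,u); d=s[k]-C
for e in(u,v):
    a=d@e; print(np.percentile(a,[0,.5,2,50,98,99.5,100]).round(1))
for o in r.outline_of(p,"wide_plate")[:2]: print(o["score"],o["bbox"])
save(p,"w1.png",s=1.5)
E
```

```text
time: 1.75
tool_pos: [456.5, -202.6, 192.2]
tcp_rot: [179.9, -40.0, 6.8]
ft_force: [0.2, 0.5, 0.9]
finger_gap: 85.4
grip_force: 0.0
[ 456.15830972 -203.97205777  192.52303773] [179.89446094 -40.01998284   6.73780003]
[ 538.6 -194.2   94.6] [-0.638 -0.074  0.767] [0.762 0.088 0.642] 136.4346160888672 52.150352478027344 39.94318887939543 6.604840192663456 7173
[-68.2 -66.5 -63.9   7.4  66.4  68.1  68.2]
[-26.1 -25.7 -24.9   0.1  24.9  25.8  26.1]
0.96 [233.7, 59.2, 333.6, 102.4]
0.74 [178.1, 298.2, 236.9, 346.2]
```

View pics/w1.png

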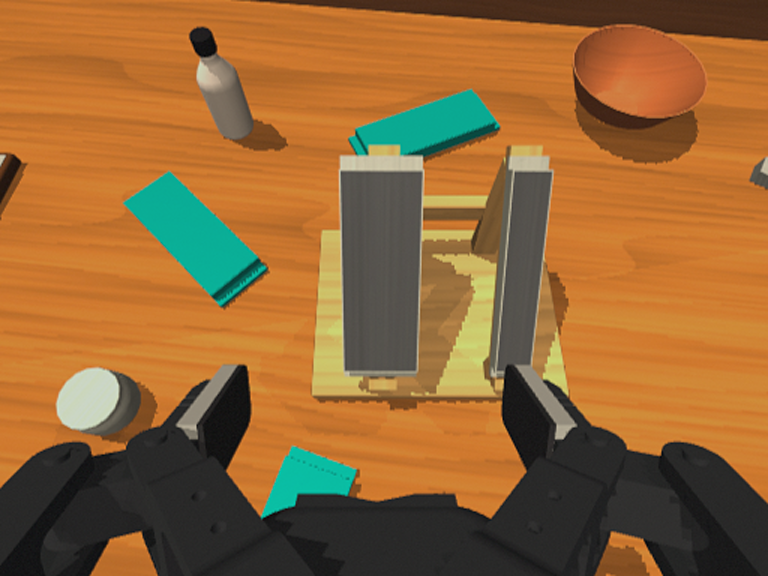

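The wrist view shows the wide plate between the fingers, with its dark face at (382,270) and the narrow plate to the right at (525,265). The fitted face is 136.4 x 52.15 mm, as it should be.

```bash
python3 - <<'E'
from h import *
n=np.array([-.638,-.074,.767]);u=np.array([.762,.088,.642]);C=np.array([538.6,-194.2,94.6]); Rt=frame(-n,u)
for d in(50,-25): print(row(C+n*d,Rt))
E
```

```text
[0.0009, -0.0013, 0.0787, 0.0015, -0.0013, 0.0008]
[0.0008, -0.0014, 0.1537, 0.0015, -0.0013, 0.0008]
```

```bash
python3 -m jog '[0.001,-0.0014,0.05,0.0015,-0.001,0.001,0.001,-0.0014,0.09,0.0015,-0.001,0.001,0.001,-0.0014,0.12,0.0015,-0.001,0.001,0.001,-0.0014,0.14,0.0015,-0.001,0.001,0.001,-0.0014,0.1535,0.0015,-0.001,0.001,0.001,-0.0014,0.1535,0.0015,-0.001,0.001]' 1 60
python3 -m jog '[0,0,0,0,0,0,0,0,0,0,0,0,0,0,0,0,0,0,0,0,0,0,0,0,0,0,0,0,0,0,0,0,0,0,0,0]' -1 60
```

```text
time: 2.6
tool_pos: [553.9, -193.3, 74.2]
tcp_rot: [-179.8, -39.9, 6.3]
ft_force: [0.7, -0.0, -0.8]
finger_gap: 85.7
grip_force: 0.0
time: 3.35
tool_pos: [554.4, -193.5, 76.4]
tcp_rot: [180.0, -40.0, 6.5]
ft_force: [-11.1, -1.5, 7.9]
finger_gap: 50.6
grip_force: 59.7
```

```bash
python3 -m jog '[0,0,-0.01,0,0,0,0,0,-0.04,0,0,0,0,0,-0.08,0,0,0,0,0,-0.13,0,0,0,0,0,-0.15,0,0,0,0,0,-0.15,0,0,0]' -1 60
python3 - <<'E'
from h import *
s=r.sense();print(s["finger_gap"],s["ft_force"],s["tool_pos"],s["tcp_rot"])
# view pose for holder: tool tilted 8 deg, above/behind holder so camera sees it
a=np.radians(20);y=np.radians(2.0)
u=np.array([np.cos(a)*np.cos(y),np.cos(a)*np.sin(y),np.sin(a)]);v=np.array([-np.sin(y),np.cos(y),0]);n=np.cross(u,v)
print(row(np.array([440,224,270.]),frame(-n,u)))
E
```

```text
time: 4.1
tool_pos: [458.4, -204.7, 192.0]
tcp_rot: [179.8, -40.0, 6.5]
ft_force: [0.7, 0.8, -3.9]
finger_gap: 50.5
grip_force: 65.6
50.52380664580174 [ 0.66674517  0.77371226 -3.90251618] [ 458.37392384 -204.7227963   191.97157605] [179.84964948 -40.01573592   6.51376933]
[0.0734, -0.4279, -0.0413, -0.037, -0.3492, 0.0681]
```

```bash
python3 - <<'E'
from h import *
a=np.radians(20);y=np.radians(2.0)
u=np.array([np.cos(a)*np.cos(y),np.cos(a)*np.sin(y),np.sin(a)]);v=np.array([-np.sin(y),np.cos(y),0]);n=np.cross(u,v)
print(row(np.array([460,115,250.]),frame(-n,u)))
E
```

```text
[0.0663, -0.3174, -0.0209, -0.037, -0.3492, 0.0681]
```

```bash
python3 -m jog '[0.02,-0.05,-0.02,-0.01,-0.1,0.02,0.04,-0.1,-0.02,-0.02,-0.2,0.04,0.066,-0.16,-0.021,-0.037,-0.349,0.068,0.066,-0.22,-0.021,-0.037,-0.349,0.068,0.066,-0.27,-0.021,-0.037,-0.349,0.068,0.066,-0.305,-0.021,-0.037,-0.349,0.068,0.066,-0.317,-0.021,-0.037,-0.349,0.068,0.066,-0.317,-0.021,-0.037,-0.349,0.068]' -1 60
python3 - <<'E'
from h import *
p=r.snapshot("wrist"); p=r.snapshot("wrist"); print(pose()[0],r.sense()["tcp_rot"])
np.savez("/tmp/w2.npz",**{k:p[k] for k in("pixels","range_z","K","rvec","tvec")})
q=pts(p,np.ones((384,512),bool))
s=q[(q[:,0]>340)&(q[:,0]<700)&(q[:,1]>140)&(q[:,1]<300)]
for lo,hi,nm in((9,19,"base"),(31,37,"bed"),(38,44,"lip"),(44,50,"hi1"),(50,60,"hi2")):
    b=s[(s[:,2]>lo)&(s[:,2]<hi)]
    rr=cv2.minAreaRect(b[:,:2].astype(np.float32)); print(nm,len(b),np.median(b,0).round(1),b.min(0).round(1),b.max(0).round(1),np.round(rr[0],1),np.round(rr[1],1),round(rr[2],2))
save(p,"w2.png",s=1.5)
E
```

```text
time: 5.1
tool_pos: [459.1, 116.5, 247.8]
tcp_rot: [-179.8, -19.8, 2.2]
ft_force: [0.3, 0.2, -3.0]
finger_gap: 50.7
grip_force: 65.5
[459.62155392 114.74221842 248.42229555] [-179.83001428  -19.85100924    2.02517774]
base 4420 [565.5 251.8  13.9] [375.4 185.8   9.9] [671.4 277.6  19. ] [523.4 229.4] [294.7  91.3] 1.03
bed 2931 [497.9 226.2  33.6] [423.3 206.6  31. ] [603.8 259.1  37. ] [513.5 232.9] [180.4  52.1] 0.19
lip 334 [591.1 232.6  42. ] [402.6 202.4  38.1] [607.5 260.9  44. ] [505.5 236. ] [ 58.2 205. ] 87.39
hi1 926 [570.  234.3  45.9] [401.  201.8  44. ] [607.7 260.5  50. ] [504.4 227.3] [205.4  58.3] 2.28
hi2 177 [577.4 227.2  50.5] [570.5 204.4  50. ] [583.7 253.1  51.9] [577.  228.8] [12.  48.4] 2.09
```

View pics/w2.png

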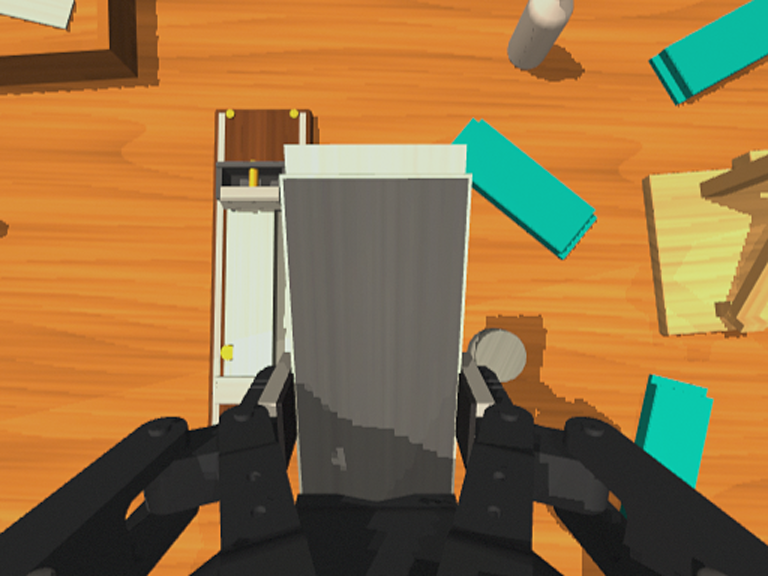

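The view shows the plate held level across the fingers. To its left is the holder, with the jaw bar at (250,193), the lip edge at (235,378) and the bed between them.

```bash
python3 - <<'E'
from h import *
def ext(a,n=.5): return np.percentile(a,[n,100-n]).round(1)
yw=np.radians(2.0)
ex=np.array([np.cos(yw),np.sin(yw)]);ey=np.array([-ex[1],ex[0]])
for nm in("top","scene","w2"):
    p=dict(np.load("/tmp/%s.npz"%nm)); q=pts(p,np.ones((384,512),bool)); q=q[(abs(q[:,0]-520)<175)&(abs(q[:,1]-225)<65)&(q[:,2]<70)]
    X=(q[:,:2]-[520,224.5])@ex; Y=(q[:,:2]-[520,224.5])@ey; Z=q[:,2]
    print(nm)
    b=(Z>9)&(Z<18); print(" base X",ext(X[b]),"Y",ext(Y[b]))
    # yaw by base edges vs X
    for side in(1,-1):
        xs,ys=[],[]
        for x0 in range(-130,140,10):
            k=b&(abs(X-x0)<5)
            if k.sum()>5: e=(Y[k]*side).max()*side; xs.append(x0); ys.append(e)
        xs,ys=np.array(xs),np.array(ys); k=abs(ys-side*46)<6
        if k.sum()>4: f=np.polyfit(xs[k],ys[k],1); print("  edge",side,np.degrees(np.arctan(f[0])).round(2),f[1].round(1),k.sum())
    k=(Z>42.5)&(X<-70); print(" lip X",ext(X[k],1),"Y",ext(Y[k]),"z",np.median(Z[k]),k.sum())
    k=(Z>48.5)&(X>20); print(" jaw X",ext(X[k],1),"Y",ext(Y[k]),"z",np.median(Z[k]),k.sum())
    k=(abs(Z-34)<2.5)&(abs(X+26)<60)&(abs(Y)<22); print(" bed X",ext(X[k],.2),"Y",ext(Y[k]),"z",np.median(Z[k]))
# plate in hand
p=dict(np.load("/tmp/w2.npz")); q=pts(p,np.ones((384,512),bool)); P,R0=pose()
T=R0.inv().apply(q-P); k=(abs(T[:,0])<85)&(abs(T[:,1])<26.6)&(T[:,2]<0)&(T[:,2]>-60)
a=T[k]; 
c,m,kk=plane(-a,1.5); a=a[kk]; print("plate tool frame: plane",-c,m.round(3)); 
for x0 in(-40,-20,0,20,40,60):
    z=a[abs(a[:,0]-x0)<4]
    if len(z)>20: print(x0,ext(z[:,1]),np.median(z[:,2]).round(1))
print("xmax",ext(a[:,0]))
k=(T[:,0]>55)&(T[:,0]<95)&(abs(T[:,1])<24)&(abs(T[:,2])<60);
for z0 in range(-40,20,4):
    j=k&(abs(T[:,2]-z0)<2)
    if j.sum()>10: print(" z",z0,j.sum(),ext(T[j,0]))
E
```

```text
top
 base X [-151.7  151.7] Y [-45.7  46.2]
  edge 1 -0.06 46.1 27
  edge -1 0.2 -45.3 27
 lip X [-115.7  -93.5] Y [-27.6  28.2] z 45.77326248144735 231
 jaw X [51.9 67.7] Y [-23.4  25.6] z 50.87644120905357 96
 bed X [-85.2  33.5] Y [-16.5  17. ] z 33.878485463294
scene
 base X [-150.8  152.6] Y [-46.5  46.1]
  edge 1 0.46 44.6 22
  edge -1 -0.01 -46.1 27
 lip X [-116.8  -92.8] Y [-29.2  26.5] z 46.28132501742105 122
 jaw X [53.  89.3] Y [-24.4  26.2] z 50.70488344730836 80
 bed X [-85.3  33.5] Y [-17.8  17.5] z 34.36238804713837
w2
 base X [-139.1  149.5] Y [-42.4  47.8]
  edge 1 0.21 47.4 27
 lip X [-118.1  -95.8] Y [-2.  29.5] z 45.543643227748305 420
 jaw X [50.6 63.4] Y [-21.7  26.9] z 49.93183582175384 381
 bed X [-85.9  33.5] Y [-14.8  19.3] z 33.57161986040369
plate tool frame: plane [ 21.57600219  -1.43871937 -23.26507143] [-0.002 -0.009  1.   ]
-40 [-12.5   8.1] -23.0
-20 [-26.3  23.6] -23.4
0 [-26.3  23.3] -23.3
20 [-26.4  23.6] -23.3
40 [-26.4  23.5] -23.2
60 [-26.4  23.3] -23.2
xmax [-35.6  67.6]
 z -24 3590 [55.2 68. ]
 z -20 206 [55.4 68. ]
 z -16 811 [67.9 75.7]
 z -12 1319 [68.2 75.7]
```

```bash
cat >> h.py <<'E'
yw=np.radians(2.1); HX=np.array([np.cos(yw),np.sin(yw),0]); HY=np.array([-HX[1],HX[0],0])
O=np.array([520,224.6,34.])-23.5*HX   # bed centre
def tcp_for(bx,bz,deg,gx=0.,gz=9.6):
    a=np.radians(deg); u=np.cos(a)*HX+[0,0,np.sin(a)]; n=np.cross(u,HY)
    return O+bx*HX+[0,0,bz]+(76-gx)*u-gz*n, frame(-n,u)
def where(gx=0.,gz=9.6):
    P,R=pose(); M=R.as_matrix(); B=P-(76-gx)*M[:,0]-gz*M[:,2]-O
    return "low corner X %.1f Y %.1f Z %.1f slope %.1f yaw %.2f roll %.2f"%(B@HX,B@HY,B[2],np.degrees(np.arcsin(M[2,0])),np.degrees(np.arctan2(M[1,0],M[0,0]))-2.1,np.degrees(np.arcsin(M[2,1])))
E
python3 - <<'E'
from h import *
print(where(),O); print(row(*tcp_for(-65,45,8))); print(row(*tcp_for(-65,4,8)))
E
```

```text
low corner X -115.6 Y -107.5 Z 197.6 slope 19.9 yaw -0.07 roll -0.16 [496.51578275 223.73887285  34.        ]
[-0.008, -0.1071, 0.1764, -0.0026, -0.2068, -0.001]
[-0.0219, -0.107, 0.215, -0.0026, -0.2068, -0.001]
```

```bash
python3 -m jog '[-0.002,-0.05,0.03,-0.002,-0.1,-0.001,-0.004,-0.1,0.07,-0.0026,-0.207,-0.001,-0.006,-0.107,0.12,-0.0026,-0.207,-0.001,-0.008,-0.107,0.16,-0.0026,-0.207,-0.001,-0.008,-0.107,0.1764,-0.0026,-0.207,-0.001,-0.008,-0.107,0.1764,-0.0026,-0.207,-0.001,-0.008,-0.107,0.1764,-0.0026,-0.207,-0.001]' -1 60
python3 - <<'E'
from h import *
print(where(),r.sense()["ft_force"]); print(row(*tcp_for(-65,3,8)))
E
```

```text
time: 6.08
tool_pos: [509.8, 224.9, 83.4]
tcp_rot: [-179.9, -8.2, 2.0]
ft_force: [0.2, 0.3, -3.2]
finger_gap: 50.7
grip_force: 65.4
low corner X -63.3 Y 0.7 Z 48.0 slope 8.2 yaw -0.05 roll -0.10 [ 0.21529383  0.25436737 -3.1960629 ]
[-0.0082, 0.0007, 0.0447, -0.0016, -0.0043, -0.0009]
```

```bash
python3 -m jog '[-0.002,0.0005,0.012,-0.0016,-0.004,-0.001,-0.005,0.0005,0.025,-0.0016,-0.004,-0.001,-0.007,0.0005,0.038,-0.0016,-0.004,-0.001,-0.008,0.0005,0.0437,-0.0016,-0.004,-0.001,-0.008,0.0005,0.0437,-0.0016,-0.004,-0.001,-0.008,0.0005,0.0437,-0.0016,-0.004,-0.001]' -1 60
python3 - <<'E'
from h import *
for i in range(4): r.snapshot("wrist"); print(where(),r.sense()["ft_force"].round(1) if hasattr(r.sense()["ft_force"],"round") else r.sense()["ft_force"])
p=r.snapshot("scene"); save(p,"s3.png",(270,110,400,220),6)
E
```

```text
time: 6.82
tool_pos: [506.9, 224.6, 37.1]
tcp_rot: [179.9, -7.9, 2.2]
ft_force: [0.4, -0.4, -3.0]
finger_gap: 51.1
grip_force: 65.6
low corner X -66.1 Y 0.4 Z 2.3 slope 7.9 yaw 0.08 roll 0.05 [ 0.3 -0.5 -4.1]
low corner X -66.0 Y 0.4 Z 2.4 slope 7.9 yaw 0.07 roll 0.04 [ 0.1  1.  -3.3]
low corner X -66.1 Y 0.4 Z 2.4 slope 7.9 yaw 0.07 roll 0.04 [-0.   0.2 -3.5]
low corner X -66.1 Y 0.4 Z 2.3 slope 7.9 yaw 0.07 roll 0.05 [ 0.7  0.8 -3. ]
```

View pics/s3.png

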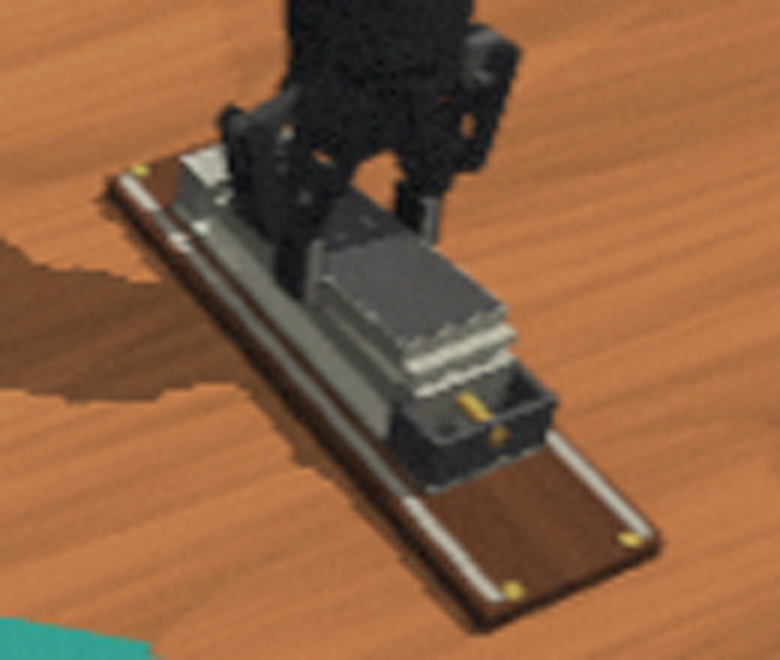

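The plate's raised end clears the jaw at (460,350), and its low end is just in front of the lip at (210,160). Next I lower it until it touches the bed.

```bash
python3 -m jog '[-0.0001,0.0004,0.001,0,0,0,-0.0002,0.0004,0.0015,0,0,0,-0.0002,0.0004,0.0015,0,0,0]' -1 60 | egrep "pos|ft"; python3 -m jog '[-0.0001,0,0.0005,0,0,0,-0.0001,0,0.001,0,0,0,-0.0001,0,0.001,0,0,0]' -1 60 | egrep "pos|ft";  python3 -c "
from h import *
print(where())"
```

```text
tool_pos: [506.6, 224.0, 35.2]
ft_force: [-0.2, -0.3, -2.8]
tool_pos: [506.8, 224.0, 34.4]
ft_force: [-0.6, 0.2, 0.5]
low corner X -66.3 Y -0.2 Z -0.4 slope 7.9 yaw 0.07 roll 0.06
```

```bash
python3 -m jog '[-0.002,0,-0.0003,0,0,0,-0.004,0,-0.0006,0,0,0,-0.006,0,-0.0008,0,0,0,-0.006,0,-0.0008,0,0,0]' -1 60 | egrep "pos|ft"; python3 -c "
from h import *
print(where())"
```

```text
tool_pos: [500.7, 224.0, 34.4]
ft_force: [1.7, -0.2, 0.1]
low corner X -72.4 Y -0.0 Z -0.5 slope 7.9 yaw 0.08 roll 0.05
```

```bash
python3 -m jog '[-0.001,0,-0.0001,0,0,0,-0.002,0,-0.0003,0,0,0,-0.002,0,-0.0003,0,0,0]' -1 60 | egrep "pos|ft"; python3 -m jog '[-0.0008,0,-0.0001,0,0,0,-0.0015,0,-0.0002,0,0,0,-0.0015,0,-0.0002,0,0,0]' -1 60 | egrep "pos|ft"; python3 -c "
from h import *
print(where())"
```

```text
tool_pos: [498.6, 223.8, 34.3]
ft_force: [3.1, 0.0, 0.9]
tool_pos: [497.1, 223.7, 34.3]
ft_force: [3.0, 0.5, 1.7]
low corner X -76.0 Y -0.1 Z -0.6 slope 7.9 yaw 0.08 roll 0.06
```

```bash
python3 -m jog '[-0.0005,0,-0.0001,0,0,0,-0.001,0,-0.0001,0,0,0,-0.001,0,-0.0001,0,0,0]' -1 60 | egrep "pos|ft"; python3 -m jog '[-0.0005,0,-0.0001,0,0,0,-0.001,0,-0.0001,0,0,0,-0.001,0,-0.0001,0,0,0]' -1 60 | egrep "pos|ft"; python3 -c "
from h import *
print(where())"
```

```text
tool_pos: [495.8, 223.7, 34.1]
ft_force: [2.0, 0.7, 1.0]
tool_pos: [495.6, 223.6, 34.5]
ft_force: [4.6, 0.5, 0.5]
low corner X -77.5 Y -0.2 Z -0.5 slope 7.9 yaw 0.07 roll 0.05
```

```bash
python3 -m jog '[-0.0005,0,-0.0001,0,0,0,-0.001,0,-0.0001,0,0,0,-0.001,0,-0.0001,0,0,0]' -1 60 | egrep "time|pos|ft"; python3 -c "
from h import *
print(where())
p=r.snapshot('top'); save(p,'t4.png',(125,140,195,290),4)"
```

```text
time: 10.2
tool_pos: [495.5, 223.7, 34.9]
ft_force: [8.8, 0.1, 0.1]
low corner X -77.6 Y -0.1 Z -0.2 slope 8.0 yaw 0.07 roll 0.04
```

View pics/t4.png

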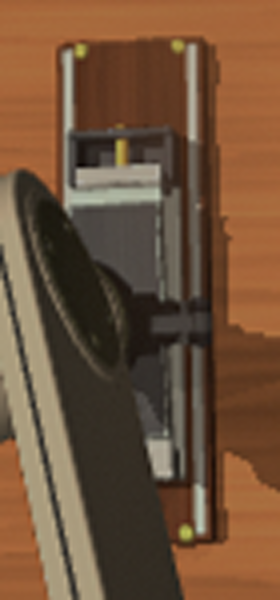

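The plate's top end lies just in front of the jaw bar (115,195) and its low end is under the lip. X contact has risen to 9 N, so it is hooked and seated. Next I rotate it down onto the ramp.

```bash
python3 - <<'E'
from h import *
for d in(6.5,5.2): print(row(*tcp_for(-77.2,-0.4,d)))
E
```

```text
[0.0001, -0.0, 0.0023, 0.0006, -0.0264, 0.0013]
[-0.0002, -0.0, 0.004, 0.0006, -0.0491, 0.0013]
```

```bash
python3 -m jog '[0.0005,0,0.0011,0,-0.013,0,0.0005,0,0.0023,0,-0.026,0,0.0005,0,0.0032,0,-0.038,0,0.0005,0,0.004,0,-0.049,0,0.0005,0,0.004,0,-0.049,0]' -1 60 | egrep "pos|rot|ft";python3 -c "
from h import *
print(where())"
```

```text
tool_pos: [495.4, 223.7, 30.8]
tcp_rot: [179.9, -5.0, 2.2]
ft_force: [0.3, -1.7, 8.0]
low corner X -77.7 Y -0.1 Z -0.3 slope 5.0 yaw 0.07 roll 0.06
```

```bash
python3 -m jog '[0,0,0,0,0,0,0,0,0,0,0,0,0,0,0,0,0,0,0,0,0,0,0,0]' 1 60 | egrep "pos|gap|ft"; python3 -m jog '[0,0,-0.02,0,0,0,0,0,-0.06,0,0,0,0,0,-0.12,0,0,0,0,0,-0.16,0,0,0,0,0,-0.16,0,0,0,0,0,-0.16,0,0,0]' -1 60
python3 - <<'E'
from h import *
p=r.snapshot("wrist");
q=pts(p,np.ones((384,512),bool)); d=q-O; X,Y,Z=d@HX,d@HY,d[:,2]
k=(abs(X)<69)&(abs(Y)<30)&(Z>8)&(Z<40)
c,m,kk=plane(q[k],1.5); C,u,w,h=rect(q[k][kk],c,m); print(C.round(1),(C-O)@HX,(C-O)@HY,"top z",C[2]-34,w,h,"slope",np.degrees(np.arcsin(u[2])),"yaw err",np.degrees(np.arctan2(u[1],u[0]))-2.1,m.round(3))
k=(abs(Z-17)<3)&(X>65)&(X<100); print("jaw",np.percentile(X[k],[1,50,99]),np.percentile(Y[k],[1,50,99]))
save(p,"w5.png",s=1.5)
# press pose: tool straight down, tip over plate X=+56
Rd=frame(np.array([0,0,-1.]),HX); print(row(O+56*HX+[0,0,60],Rd),row(O+56*HX+[0,0,30],Rd))
E
```

```text
tool_pos: [494.8, 223.6, 29.9]
ft_force: [0.2, 0.5, -0.6]
finger_gap: 85.4
time: 12.12
tool_pos: [480.7, 223.1, 188.9]
tcp_rot: [179.9, -5.0, 2.2]
ft_force: [0.2, 0.1, -1.3]
finger_gap: 0.4
grip_force: 0.0
[494.8 225.   54.2] -1.6862090525391429 1.3204932852790108 top z 20.187506126244273 132.06573486328125 52.106563568115234 slope 4.609709092556631 yaw err 0.14200456273505813 [-0.08  -0.004  0.997]
jaw [65.73462691 76.75210408 86.99570255] [-23.22618683   1.82227775  26.74734994]
[0.064, -0.0003, 0.0998, 0.0017, -0.0856, 0.0012] [0.0614, -0.0003, 0.1297, 0.0017, -0.0856, 0.0012]
```

View pics/w5.png

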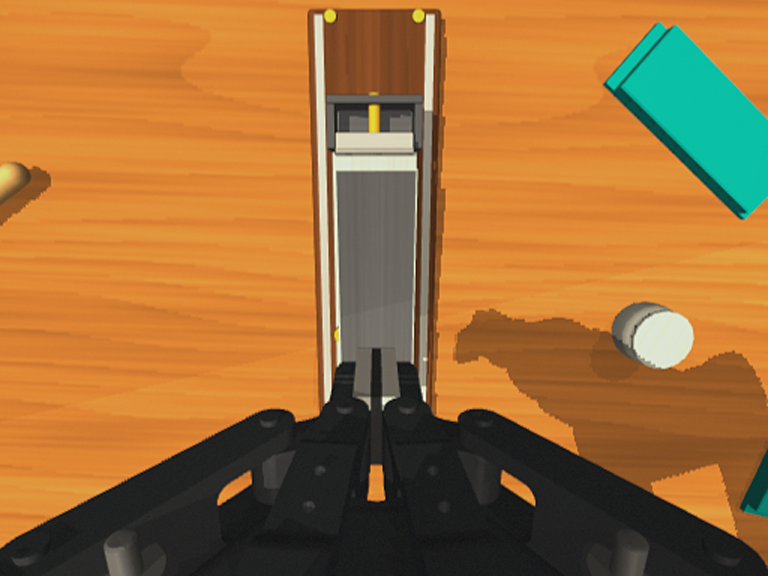

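The plate rests on the ramp at a slope of 4.6°, centred to within about 0.5 mm of the jaw. Its raised end is at (375,160) and the jaw bar at (375,140). Now I press 20 mm in from that end with the fingers shut.

```bash
python3 -m jog '[0.02,0,0.04,0.002,-0.05,0.001,0.062,0,0.08,0.002,-0.086,0.001,0.063,0,0.1,0.002,-0.086,0.001,0.062,0,0.115,0.002,-0.086,0.001,0.0605,0,0.127,0.002,-0.086,0.001,0.0605,0,0.128,0.002,-0.086,0.001,0.0605,0,0.128,0.002,-0.086,0.001]' -1 60|egrep "pos|rot|ft"
python3 -c "
from h import *
P=pose()[0]-O; print(P@HX,P@HY,P[2])"
```

```text
tool_pos: [553.0, 226.3, 69.2]
tcp_rot: [-179.9, -0.3, 2.1]
ft_force: [0.5, 0.3, 0.5]
56.551558821172506 0.44774930884265585 35.18397212703495
```

```bash
python3 -m jog '[-0.001,0,0.002,0,0,0,-0.001,0,0.004,0,0,0,-0.001,0,0.005,0,0,0,-0.001,0,0.005,0,0,0]' -1 60|egrep "pos|ft"
python3 -m jog '[0,0,0.001,0,0,0,0,0,0.002,0,0,0,0,0,0.003,0,0,0,0,0,0.003,0,0,0]' -1 60|egrep "pos|ft"
```

```text
tool_pos: [551.4, 225.7, 62.2]
ft_force: [-0.6, -0.3, -1.1]
tool_pos: [551.5, 225.8, 59.3]
ft_force: [0.1, -0.2, 0.0]
```

```bash
python3 -m jog '[0,0,0.001,0,0,0,0,0,0.002,0,0,0,0,0,0.002,0,0,0]' -1 60|egrep "pos|ft"
python3 -m jog '[0,0,0.001,0,0,0,0,0,0.002,0,0,0,0,0,0.002,0,0,0]' -1 60|egrep "pos|ft"
```

```text
tool_pos: [551.8, 225.9, 58.4]
ft_force: [-4.1, -0.9, 8.6]
tool_pos: [552.0, 226.1, 57.0]
ft_force: [-4.3, -0.8, 10.5]
```

```bash
python3 -m jog '[0,0,0.001,0,0,0,0,0,0.002,0,0,0,0,0,0.002,0,0,0]' -1 60|egrep "pos|ft"
```

```text
tool_pos: [552.2, 226.2, 55.7]
ft_force: [-7.1, -3.3, 16.4]
```

```bash
python3 -m jog '[0,0,0.001,0,0,0,0,0,0.002,0,0,0,0,0,0.002,0,0,0]' -1 60|egrep "pos|ft"
python3 -m jog '[0,0,0.001,0,0,0,0,0,0.0015,0,0,0,0,0,0.0015,0,0,0]' -1 60|egrep "pos|ft"
```

```text
tool_pos: [552.8, 226.4, 53.8]
ft_force: [-5.3, -0.9, 13.8]
tool_pos: [553.0, 226.2, 51.3]
ft_force: [1.3, 0.1, 5.2]
```

```bash
python3 -m jog '[0,0,0.001,0,0,0,0,0,0.002,0,0,0,0,0,0.002,0,0,0]' -1 60|egrep "pos|ft"
python3 -m jog '[0,0,0.001,0,0,0,0,0,0.0015,0,0,0,0,0,0.0015,0,0,0]' -1 60|egrep "pos|ft"
```

```text
tool_pos: [551.9, 225.9, 48.2]
ft_force: [0.7, 0.7, -0.1]
tool_pos: [551.9, 225.9, 48.0]
ft_force: [-5.8, -2.6, 14.0]
```

```bash
python3 -m jog '[0,0,-0.01,0,0,0,0,0,-0.05,0,0,0,-0.03,0,-0.1,0,0,0,-0.06,0,-0.14,0,0,0,-0.06,0,-0.14,0,0,0,-0.06,0,-0.14,0,0,0]' -1 60|egrep "time|pos|ft"
python3 - <<'E'
from h import *
p=r.snapshot("wrist");
q=pts(p,np.ones((384,512),bool)); d=q-O; X,Y,Z=d@HX,d@HY,d[:,2]
k=(abs(X)<69)&(abs(Y)<30)&(Z>8)&(Z<40)
c,m,kk=plane(q[k],1.5); C,u,w,h=rect(q[k][kk],c,m); print((C-O)@HX,(C-O)@HY,"top z",C[2]-34,w,h,"slope",np.degrees(np.arcsin(u[2])),"yaw err",np.degrees(np.arctan2(u[1],u[0]))-2.1,m.round(3))
k=(abs(Z-17)<3)&(X>65)&(X<100); print("jaw",np.percentile(X[k],[1,50,99]),np.percentile(Y[k],[1,50,99]))
save(p,"w6.png",(180,0,320,300),2)
E
```

```text
time: 17.42
tool_pos: [491.2, 223.4, 186.0]
ft_force: [0.6, 0.9, -0.7]
-1.7656458303393179 1.452843646104054 top z 14.161427875167803 133.98318481445312 52.04738998413086 slope -0.07573269622319588 yaw err 0.20789311075135553 [0.001 0.    1.   ]
jaw [65.14831688 80.98671778 87.08490948] [-21.98749786   1.91487389  26.67879066]
```

View pics/w6.png

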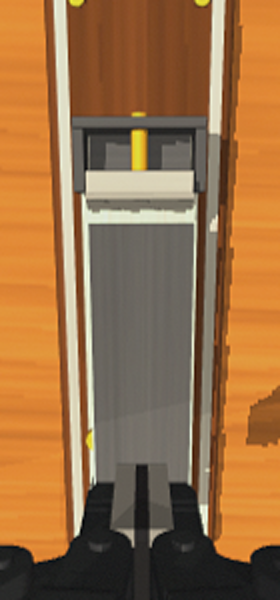

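The plate lies flat: top 14.2 mm over the bed, slope 0.1°, straight and centred. The jaw bar at (140,187) overlaps its end tongue, and the arm is clear.

```bash
python3 -c "
from bench import r
print(r.hand_in())"
```

```text
the job is handed in; nothing more can be done
None
```

The wide plate is mounted dark face up, hooked under the lip and snapped flat behind the spring jaw, straight and centred to within about 0.5 mm; the job was handed in at about 17.5 s, and I moved nothing else.

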